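# Pin the sliding drawbar in the weld jig

## Robot

A 6-joint arm with a two-finger parallel gripper is mounted at the origin on the work surface. World frame = base frame: x ahead of the robot, y to its left, z up, the work surface at z = 0. Lengths are in m, angles in rad, forces in N, time in s.
With the tool pointing down it reaches from about 0.4 to 0.825 m from the base axis. Payload 7 kg.
Tool frame: the origin (TCP) lies on the front face of the gripper's body, between the roots of the fingers; the fingertips stand 66 mm ahead of it and the grasp point (between the pads) lies 47 mm ahead of it; z points along the fingers, y is the line along which they close (so a half turn about z gives the same grasp; the last joint's range is limited). The gripper opens to 88 mm and grips with 3 to 60 N. Pads are 19 mm wide; open, the fingers measure 130 mm over their backs; the gripper's body (78 mm by 193 mm) begins 47 mm behind the grasp point.
Start: joints at [1.423, 0.359, 0.012, 0, -1.224, -0.288], TCP at [0.285, 0.612, 0.292] pointing down, gripper open.
Joint ranges: [-3.07, 3.07], [-1.43, 2.12], [-1.02, 1.25], [-3.03, 1.67], [-3.05, -0], [-3.03, 3.03]. Speed limits (rad/s): [2.39, 2.39, 3.01, 3.14, 3.14, 3.14].

## Interface

Orientations are given as [roll, pitch, yaw] about the fixed x, y, z axes, in that order (R = Rz(yaw) Ry(pitch) Rx(roll)).
In Python, from station import arm gives the robot as it stands. The module is installed in compiled form; this text tells all that it offers.
- The arm moves only by the tool move_arm, never from a script. Its argument "increments" is a list of rows, each an object of numbers: "jaw": the gripper command: -1 is shut, 1 is fully open, values between are in proportion; "dx", "dy", "dz": the shift along the tool's x, y, z in m; "twist": the turn about the tool's z in rad. A call has 1 to 12 rows; each row shifts and turns the commanded pose from where the row before left it, along the tool's axes as they then stand; what a row does not reach is not made up. A row lasts 1/12 s, in which the tool goes at most 41.7 mm and 7.16 degrees, less where a joint would pass 70% of its speed; a pose out of reach is approached as far as the arm can. A call is refused whole if a number of a shift passes 0.0417 or a number of a turn 0.125, either way. A call with a gripper value outside its range is refused whole. The fingers move at their own pace and stop on an object; "force" is the grip in N (left out, the last holds). Time passes only in rows, so rows that do not move let the fingers close. It gives the time, the measured TCP pose, the force, the opening and the grip force at its end, in the units of the state.
- arm.get_state(): the state, without advancing time (a new reading comes with each control period).
- arm.grab_frame(name): name is "side" or "top"; returns the picture (420x560x3 uint8, blue, green, red); there is no depth.
- arm.camera_info(name): a dict with "K" (3x3 intrinsics, pixels), "k1" (the pictures are not rectified: a ray, as slopes to the right and down, at radius r is drawn at 1 + k1 r^2 times it, then the intrinsics apply), "extrinsics" (4x4, takes a point from camera to world coordinates). Camera axes: x right, y down, z forward; pixel columns grow to the right and rows downward; lengths in m; the calibration is good to about 2 mm. A picture is of the moment at which its call begins. camera_info takes no time and is no camera call.
- arm.job_done(): hands the job in; it is judged then, once.
Trained networks look in the newest picture that a camera, given by its name, has taken for a name from the list of things; names that differ only in an ending like _2 or _b are one class to them, and where a whole thing is asked for, a point or a joint stands for the part that bears it (a point fixed in the world has none). Each returns a list of dicts, best first, with "score" (0 to 1); they miss things now and then, are a little off and sometimes report something else, mostly with a low value. They report only what shows in the picture. A call takes as long as a camera call.
- arm.find_in(camera, name): "position" ([x, y, z] in m, in world coordinates, good to about 4 mm: the middle of the surface that is visible of it).
- arm.silhouettes(camera, name): "pixels" (420x560 bool, what is visible of it).
- arm.pinpoint(camera, name): "position" ([x, y, z] in m, in world coordinates, good to about 4 mm: a listed point, or the origin of a listed thing).
The state is a dict: "t": time; "q": joint angles; "qd": joint speeds; "joint_efforts": joint torques, N m; "eef_pos": TCP position; "ee_rot": TCP orientation; "force": force on the tool from outside, world axes, zero at the start; "moment": the same for the moment, N m; "width": finger opening in m; "gripper_force": force on a finger pad.
Only numpy, scipy, OpenCV 4.12 (cv2) and the standard library are available. Lean on these libraries where they do the work, as an engineer would, in place of code of your own. Each camera call takes 0.05 s, during which the arm holds its last target. There are 200 camera calls.

## Task

Take the bright steel pin with the yellow bands from the blue rack and drive it through the green clevis of the weld jig, so that it passes through near cheek, drawbar and far cheek and sticks out about equally on both sides; first push the red post along to bring the drawbar's hole in line with the clevis holes, which has to be found by feel. Leave the pin there, let go of everything, and leave the other two rods in the rack and the other things on the bench where they are.

Things in the scene. Friction and masses are not known exactly. Their poses are not given: they have to be found in the camera images.
- pin_mid (a point): centre of the loose bright steel pin: diameter 16, length 110, about 170 g (varies), both ends bevelled alike (end face 13 across, bevel 6 long), yellow band near each end. Its axis is this frame's y (either way round; may be rolled about it). At the start it lies level in one of the rack's three V slots, axis 58 above the table
- rack: fixed blue rack, base 200 (x) by 110 (y) by 10; origin under its centre. Three V slots at x = -62, 0, 62 hold three rods lying along y, in random order. The V supports are 16 wide at y = -41 and 41, rims 58 above the table; between them is 66 of free space down to the base, so fingers can straddle a rod at its middle
- thick_rod_mid (a point): centre of a dark steel rod, diameter 22, length 110 along its y, in another slot of the rack, axis 63 above the table; to be left there
- copper_rod_mid (a point): centre of a copper rod, diameter 12, length 110 along its y, in another slot of the rack, axis 55 above the table; to be left there
- bore (a point): point on the axis of the clevis holes of the fixed green weld jig, midway between its cheeks, 60 above the table, z up. The hole axis is this frame's y; the pin goes in from the +y side, towards -y. Cheeks 12 thick, 56 wide (x), from y = 9 to 21 and -21 to -9, tops 88 above the table, holes 18 across
- saddles (a point): point on the hole axis at bore y = 80 (axes as bore). Steel V saddles at bore y = 27 to 49 and 101 to 125, rims 3 below the hole axis, carry the pin in line with the holes: lay it with its middle here, then push it along by its end. Fingers fit between the saddles (52 free, down to the base plate, 10 above the table)
- bar_gap (a point): fixed point in the clevis, same place and axes as bore: here runs the drawbar, a steel bar 14 thick (bore y -7 to 7), 42 to 78 above the table, sliding along bore x between the cheeks; one plain hole 18 across at the cheek holes' height. While that hole is more than about 3 out of line the pin stops against the bar with its middle at bore y = 62; closer, its bevel draws the bar into line and it goes on with a few N
- handle (a point): middle of the red upright post (diameter 16, 90 to 135 above the table, this point at 112) on a black block 36 by 26 that moves the drawbar along bore x; needs about 3 N, stays where left. Starts at bore x = -145 to -120. The bar's hole lies 100 from it in +x, but only to 7 either way, different each time: its right place is between x = -107 and -93, to be found by feel
- square: red magnetic welding square, 90 by 90, 16 high, lying on the bench; bystander, leave it alone
- jar1: glass jar, 76 across, 110 high; bystander, leave it alone
- jar2: glass jar, 68 across, 90 high; bystander, leave it alone
- brush: hand brush lying on the bench at the robot's right; bystander, leave it alone
- hammer: hammer lying on the bench at the robot's left; bystander, leave it alone
- pin: the pin itself, same frame as pin_mid

How it is judged:
At the end, for the whole second after the job is handed in: The pin lies through both cheeks and the drawbar: its middle is within 12 mm of the middle of the clevis along the hole axis and within 4 mm of the axis across it, its axis within 0.08 rad of the hole axis, at rest; the two other rods are within 20 mm of where they started (y of pin_mid in the frame of bore between -0.012 and 0.012 m and x of pin_mid in the frame of bore between -0.004 and 0.004 m and z of pin_mid in the frame of bore between -0.004 and 0.004 m and angle between the y axis of pin_mid and the y axis of bore, either way round below 0.08 rad and linear speed of pin below 0.01 m/s and distance of each of thick_rod_mid, copper_rod_mid from where it was at the start of the episode below 0.02 m); the robot touches nothing.
It fails at once if one of the other two rods is moved more than 20 mm (not (distance of thick_rod_mid from where it was at the start of the episode below 0.02 m) or not (distance of copper_rod_mid from where it was at the start of the episode below 0.02 m)).
It fails at once if a bystander (square, jar1, jar2, brush, hammer) is shifted by more than 30 to 40 mm (distance of any of square, jar1, jar2 from where it was at the start of the episode above 0.03 m or distance of any of brush, hammer from where it was at the start of the episode above 0.04 m).
It also fails if it takes over 72 s, if anything falls off the work surface, if the arm or the gripper's body presses on something with over 40 N, if the wrist force passes 120 N, or if a joint passes its speed limit or range.

## Working session

There is one attempt and no reset: what is moved stays moved. The work goes in short steps, Python scripts to look and compute and a tool call to move; the robot and the scene stay as the last step left them, time stands still between calls to the robot, and variables do not carry over. Pictures are saved under pics/ and viewed, at most 10 in all, crops included, and the job is handed in when it is done.

Besides the shell and the picture viewer there is one more tool, called as a command line: name --argument value ..., lists and objects as JSON in quotes. move_arm: Moves the arm, as the interface text tells. Its arguments: {"type":"object","properties":{"increments":{"type":"array"},"force":{"type":"number"}},"required":["increments"]}

```bash
mkdir -p pics; ls; python3 - <<'E'
from station import arm
import cv2, numpy as np
np.set_printoptions(precision=4,suppress=True)
for c in ("top","side"):
    cv2.imwrite(f"pics/{c}0.png",arm.grab_frame(c)); i=arm.camera_info(c); print(c,i["K"],i["k1"],i["extrinsics"])
    for n in ("pin_mid","rack","thick_rod_mid","copper_rod_mid","bore","saddles","handle"):
        try: print(n,[(np.round(d["position"],4),round(d["score"],2)) for d in arm.pinpoint(c,n)[:2]])
        except Exception as e: print(n,e)
s=arm.get_state()
for k,v in s.items(): print(k,np.round(v,4))
E
```

```text
pics
top [[420.9525   0.     280.7719]
 [  0.     420.9525 207.2416]
 [  0.       0.       1.    ]] -0.05920591536365927 [[-0.0083 -0.9976  0.0692  0.4711]
 [-0.9997  0.0068 -0.0213  0.0371]
 [ 0.0208 -0.0694 -0.9974  1.3915]
 [ 0.      0.      0.      1.    ]]
pin_mid [(array([0.5854, 0.2149, 0.06  ]), 0.64)]
rack [(array([0.5269, 0.2065, 0.0001]), 0.57), (array([ 0.449 , -0.4217, -0.0005]), 0.37)]
thick_rod_mid [(array([0.5243, 0.2048, 0.0638]), 0.59)]
copper_rod_mid [(array([0.4642, 0.1966, 0.0544]), 0.71)]
bore [(array([ 0.5718, -0.1495,  0.061 ]), 0.72)]
saddles [(array([ 0.5866, -0.075 ,  0.0598]), 0.94), (array([ 0.449 , -0.4215,  0.0005]), 0.58)]
handle [(array([ 0.4431, -0.1265,  0.11  ]), 0.53)]
side [[508.9574   0.     283.133 ]
 [  0.     508.9574 213.7665]
 [  0.       0.       1.    ]] -0.023241986305028346 [[-0.9617 -0.218   0.1663  0.3618]
 [-0.2739  0.7363 -0.6187  0.8394]
 [ 0.0125 -0.6406 -0.7678  1.1082]
 [ 0.      0.      0.      1.    ]]
pin_mid [(array([0.5877, 0.2143, 0.0617]), 0.79)]
rack [(array([0.5211, 0.2014, 0.0048]), 0.94)]
thick_rod_mid [(array([0.5209, 0.1989, 0.0691]), 0.64)]
copper_rod_mid []
bore [(array([ 0.5701, -0.1555,  0.06  ]), 0.75)]
saddles [(array([ 0.5865, -0.0725,  0.0599]), 0.63)]
handle [(array([ 0.437 , -0.1278,  0.109 ]), 0.96), (array([ 0.4504, -0.4209,  0.0026]), 0.43)]
t 0.8
q [ 1.4231  0.3586  0.0119  0.     -1.2241 -0.2881]
qd [-0.0005  0.0018 -0.0001  0.001  -0.0007 -0.0003]
joint_efforts [  0.     -58.2282  29.3296   7.0024   0.0128  -0.    ]
eef_pos [0.285  0.6119 0.2922]
ee_rot [-3.1416 -0.     -0.4358]
force [ 0.2028  0.3206 -0.8262]
moment [-0.0189  0.0123 -0.0448]
gripper_force 0.0
width 0.0875
```

```bash
python3 -c "
import cv2,numpy as np
print(cv2.imread('pics/top0.png').shape)"
```

```text
(420, 560, 3)
```

View pics/top0.png

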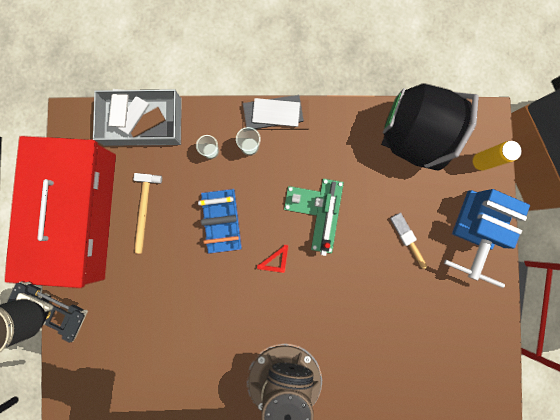

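View pics/side0.png

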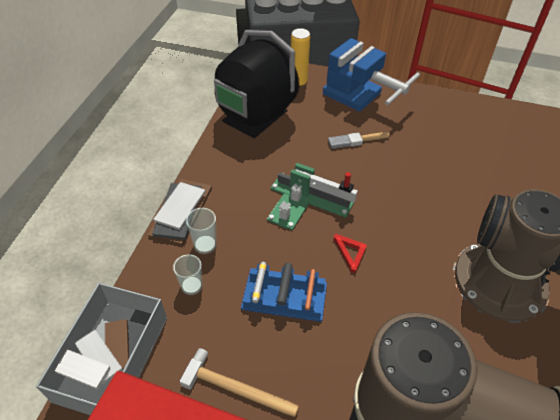

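Top view: rack around (220,220), with the pin in its upper slot at about (215,201). The jig is at (320,205), the red post at (327,245) and the jars at (207,146) and (248,141). Next I refine the poses by averaging.

```bash
cat > h.py <<'E'
from station import arm
import numpy as np
np.set_printoptions(precision=4,suppress=True)
def rel(target, yaw, s=None):
    """tool-axis shift for moving the TCP to target, at tool-down yaw"""
    s=s or arm.get_state(); d=np.array(target)-s["eef_pos"]
    c,n=np.cos(yaw),np.sin(yaw)
    return np.array([c*d[0]+n*d[1], n*d[0]-c*d[1], -d[2]])
def avg(name,cam,n):
    P=[]
    for _ in range(n):
        arm.grab_frame(cam)
        r=arm.pinpoint(cam,name)
        if r: P.append(r[0]["position"])
    return np.array(P)
E
python3 - <<'E'
from h import *
M={}
for n in ("pin_mid","thick_rod_mid","copper_rod_mid","bore","saddles","handle"):
    for c in ("top","side"):
        P=avg(n,c,3 if n in("bore","saddles","pin_mid","handle") else 2)
        if len(P): print(n,c,len(P),np.median(P,0),P.std(0)); M.setdefault(n,[]).append(np.median(P,0))
m={k:np.mean(v,0) for k,v in M.items()}
b=m["saddles"]-m["bore"]; print("jig yaw",np.arctan2(-b[0],b[1]))
r=m["pin_mid"]-m["copper_rod_mid"]; print("rack yaw",np.arctan2(r[1],r[0]),np.linalg.norm(r))
# pin axis and outline from masks
for c,z in(("top",.06),("side",.06)):
    s=arm.silhouettes(c,"pin")
    if not s: continue
    i=arm.camera_info(c);K=i["K"];E=np.array(i["extrinsics"])
    v,u=np.nonzero(s[0]["pixels"]); import cv2
    # drawn = ray*(1+k1 r^2)
    p=cv2.undistortPoints(np.float64(np.c_[u,v])[:,None],np.array(K),np.array([i["k1"],0,0,0,0.]))[:,0]
    d=np.c_[p,np.ones(len(p))]@E[:3,:3].T; o=E[:3,3]
    X=o+d*((z-o[2])/d[:,2])[:,None]; X=X[:,:2]
    e=np.linalg.svd(X-X.mean(0),full_matrices=False)[2][0]; e=e*np.sign(e[1])
    q=(X-X.mean(0))@e
    print(c,len(u),"mean",X.mean(0),"yaw",np.arctan2(-e[0],e[1]),"len",np.ptp(q))
print(arm.get_state()["t"])
E
```

```text
pin_mid top 3 [0.5851 0.215  0.0589] [0.0009 0.0013 0.0016]
pin_mid side 3 [0.5846 0.2157 0.0603] [0.0005 0.0007 0.001 ]
thick_rod_mid top 2 [0.5253 0.2062 0.061 ] [0.     0.0009 0.0023]
thick_rod_mid side 2 [0.5215 0.203  0.0654] [0.0009 0.0007 0.0001]
copper_rod_mid top 2 [0.4657 0.1981 0.0563] [0.0002 0.0009 0.0004]
copper_rod_mid side 2 [0.4616 0.198  0.0524] [0.0012 0.0003 0.    ]
bore top 3 [ 0.5741 -0.1498  0.0579] [0.0003 0.0012 0.0006]
bore side 3 [ 0.5742 -0.1533  0.0564] [0.0005 0.0005 0.0012]
saddles top 3 [ 0.5886 -0.0719  0.0596] [0.0015 0.0001 0.0014]
saddles side 3 [ 0.5881 -0.071   0.0598] [0.002  0.1341 0.0001]
handle top 3 [ 0.4437 -0.1293  0.1102] [0.0011 0.0007 0.0004]
handle side 3 [ 0.4371 -0.1285  0.1097] [0.0008 0.0007 0.0007]
jig yaw -0.17545550725791687
rack yaw 0.1415505742807878 0.12256325662693528
top 179 mean [0.585  0.2164] yaw 0.12207315185798003 len 0.10912079968971751
side 213 mean [0.5851 0.2194] yaw 0.11559257017171393 len 0.10926006130888571
4.1
```

move_arm --increments '[{"jaw":-0.18,"twist":0.112},{"jaw":-0.18,"twist":0.112},{"jaw":-0.18,"twist":0.112},{"jaw":-0.18,"twist":0.112},{"jaw":-0.18,"twist":0.112},{"jaw":-0.18,"twist":0.112},{"jaw":-0.18,"twist":0.112},{"jaw":-0.18,"twist":0.112},{"jaw":-0.18,"twist":0.109},{"jaw":-0.18}]'

```text
$.increments[0]: bad value
```

```bash
python3 - <<'E'
from h import *
s=arm.get_state(); print(s["t"],s["eef_pos"],s["ee_rot"],s["width"],s["q"]); print(rel([.585,.2155,.200],s["ee_rot"][2]))
E
```

```text
4.1 [0.2849 0.6119 0.2922] [ 3.1416 -0.     -0.4357] 0.08728696128061386 [ 1.4231  0.3586  0.0119  0.     -1.2241 -0.2881]
[0.4393 0.2327 0.0922]
```

move_arm --increments '[{"jaw":-0.18,"dx":0,"dy":0,"dz":0,"twist":0.112},{"jaw":-0.18,"dx":0,"dy":0,"dz":0,"twist":0.112},{"jaw":-0.18,"dx":0,"dy":0,"dz":0,"twist":0.112},{"jaw":-0.18,"dx":0,"dy":0,"dz":0,"twist":0.112},{"jaw":-0.18,"dx":0,"dy":0,"dz":0,"twist":0.112},{"jaw":-0.18,"dx":0,"dy":0,"dz":0,"twist":0.112},{"jaw":-0.18,"dx":0,"dy":0,"dz":0,"twist":0.112},{"jaw":-0.18,"dx":0,"dy":0,"dz":0,"twist":0.112},{"jaw":-0.18,"dx":0,"dy":0,"dz":0,"twist":0.109},{"jaw":-0.18,"dx":0,"dy":0,"dz":0,"twist":0}]'

```text
t: 4.93
eef_pos: [0.2849, 0.6118, 0.2922]
ee_rot: [3.142, -0.0, -1.446]
force: [0.8, 0.6, 0.5]
width: 0.0365
gripper_force: 0.0
```

```bash
python3 - <<'E'
from h import *
s=arm.get_state(); print(s["t"],s["eef_pos"],s["ee_rot"],s["width"],s["q"]); print(rel([.585,.2155,.200],s["ee_rot"][2]))
E
```

```text
4.9333 [0.2849 0.6118 0.2922] [ 3.1415 -0.     -1.4457] 0.03646268037523578 [ 1.4231  0.3586  0.0119 -0.0001 -1.2241 -1.298 ]
[ 0.4307 -0.2483  0.0922]
```

move_arm --increments '[{"jaw":-0.18,"dx":0.018,"dy":-0.0104,"dz":0,"twist":0},{"jaw":-0.18,"dx":0.0359,"dy":-0.0207,"dz":0,"twist":0},{"jaw":-0.18,"dx":0.0359,"dy":-0.0207,"dz":0,"twist":0},{"jaw":-0.18,"dx":0.0359,"dy":-0.0207,"dz":0,"twist":0},{"jaw":-0.18,"dx":0.0359,"dy":-0.0207,"dz":0,"twist":0},{"jaw":-0.18,"dx":0.0359,"dy":-0.0207,"dz":0,"twist":0},{"jaw":-0.18,"dx":0.0359,"dy":-0.0207,"dz":0,"twist":0},{"jaw":-0.18,"dx":0.0359,"dy":-0.0207,"dz":0,"twist":0},{"jaw":-0.18,"dx":0.0359,"dy":-0.0207,"dz":0,"twist":0},{"jaw":-0.18,"dx":0.0359,"dy":-0.0207,"dz":0,"twist":0},{"jaw":-0.18,"dx":0.0359,"dy":-0.0207,"dz":0,"twist":0},{"jaw":-0.18,"dx":0.0359,"dy":-0.0207,"dz":0,"twist":0}]'

```text
t: 5.93
eef_pos: [0.5754, 0.2311, 0.2926]
ee_rot: [-3.141, 0.0, -1.436]
force: [1.2, 0.4, -0.4]
width: 0.0365
gripper_force: 0.0
```

move_arm --increments '[{"jaw":-0.18,"dx":0.0178,"dy":-0.0102,"dz":0.02,"twist":0},{"jaw":-0.18,"dx":0,"dy":0,"dz":0.04,"twist":0},{"jaw":-0.18,"dx":0,"dy":0,"dz":0.03,"twist":0},{"jaw":-0.18,"dx":0,"dy":0,"dz":0,"twist":0},{"jaw":-0.18,"dx":0,"dy":0,"dz":0,"twist":0}]'

```text
t: 6.35
eef_pos: [0.5866, 0.2161, 0.2014]
ee_rot: [3.139, -0.002, -1.438]
force: [0.2, -0.2, 0.3]
width: 0.0359
gripper_force: 0.0
```

```bash
python3 - <<'E'
from h import *
s=arm.get_state(); print(s["t"],s["eef_pos"],s["ee_rot"],s["width"],s["q"]); print(rel([.585,.2155,.105],s["ee_rot"][2]))
E
```

```text
6.35 [0.5866 0.2161 0.2014] [ 3.1388 -0.0021 -1.4384] 0.035880067736399165 [ 0.665   0.3492 -0.2214  0.0005 -1.0037 -0.5329]
[0.0004 0.0017 0.0964]
```

move_arm --increments '[{"jaw":-0.18,"dx":0,"dy":0.0017,"dz":0.03,"twist":0},{"jaw":-0.18,"dx":0,"dy":0,"dz":0.03,"twist":0},{"jaw":-0.18,"dx":0,"dy":0,"dz":0.022,"twist":0},{"jaw":-0.18,"dx":0,"dy":0,"dz":0.014,"twist":0},{"jaw":-0.18,"dx":0,"dy":0,"dz":0,"twist":0},{"jaw":-0.18,"dx":0,"dy":0,"dz":0,"twist":0}]'

```text
t: 6.85
eef_pos: [0.5863, 0.2178, 0.1081]
ee_rot: [-3.14, 0.0, -1.438]
force: [0.5, 0.3, 0.3]
width: 0.0361
gripper_force: 0.0
```

move_arm --increments '[{"jaw":-1,"dx":0,"dy":0,"dz":0,"twist":0},{"jaw":-1,"dx":0,"dy":0,"dz":0,"twist":0},{"jaw":-1,"dx":0,"dy":0,"dz":0,"twist":0},{"jaw":-1,"dx":0,"dy":0,"dz":0,"twist":0},{"jaw":-1,"dx":0,"dy":0,"dz":0,"twist":0}]' --force 25

```text
t: 7.27
eef_pos: [0.585, 0.2171, 0.1074]
ee_rot: [-3.141, 0.001, -1.441]
force: [-5.4, 1.9, 7.3]
width: 0.0152
gripper_force: 25.0
```

move_arm --increments '[{"jaw":-1,"dx":0,"dy":0,"dz":-0.02,"twist":0},{"jaw":-1,"dx":0,"dy":0,"dz":-0.035,"twist":0},{"jaw":-1,"dx":0,"dy":0,"dz":-0.035,"twist":0},{"jaw":-1,"dx":0,"dy":0,"dz":-0.02,"twist":0.075},{"jaw":-1,"dx":0,"dy":0,"dz":0,"twist":0.075},{"jaw":-1,"dx":0,"dy":0,"dz":0,"twist":0.075},{"jaw":-1,"dx":0,"dy":0,"dz":0,"twist":0.077},{"jaw":-1,"dx":0,"dy":0,"dz":0,"twist":0}]'

```text
t: 7.93
eef_pos: [0.5851, 0.2167, 0.2166]
ee_rot: [-3.141, 0.0, -1.746]
force: [-0.7, 1.0, -1.5]
width: 0.0153
gripper_force: 25.0
```

```bash
python3 - <<'E'
from h import *
s=arm.get_state(); print(s["t"],s["eef_pos"],s["ee_rot"],s["width"],s["force"]); print(rel([.588,-.072,.150],s["ee_rot"][2]))
# refine bore/saddle estimates and jig yaw from top views
for c in ("top","side"):
    for n in ("bore","saddles","handle","pin_mid"):
        P=avg(n,c,3)
        print(c,n,len(P),np.median(P,0) if len(P) else "")
E
```

```text
7.9333 [0.5851 0.2167 0.2166] [-3.1414  0.0005 -1.7463] 0.015299043213465082 [-0.6507  1.021  -1.501 ]
[ 0.2837 -0.0533  0.0666]
top bore 3 [ 0.5725 -0.1522  0.0599]
top saddles 3 [ 0.587  -0.0718  0.06  ]
top handle 3 [ 0.4455 -0.129   0.1114]
top pin_mid 3 [0.5852 0.2141 0.1668]
side bore 2 [0.5878 0.0752 0.0004]
side saddles 0 
side handle 1 [0.461  0.1991 0.0532]
side pin_mid 3 [0.5854 0.2161 0.1711]
```

move_arm --increments '[{"jaw":-1,"dx":0.016,"dy":-0.003,"dz":0,"twist":0},{"jaw":-1,"dx":0.0315,"dy":-0.0059,"dz":0,"twist":0},{"jaw":-1,"dx":0.0315,"dy":-0.0059,"dz":0,"twist":0},{"jaw":-1,"dx":0.0315,"dy":-0.0059,"dz":0,"twist":0},{"jaw":-1,"dx":0.0315,"dy":-0.0059,"dz":0,"twist":0},{"jaw":-1,"dx":0.0315,"dy":-0.0059,"dz":0.01,"twist":0},{"jaw":-1,"dx":0.0315,"dy":-0.0059,"dz":0.01,"twist":0},{"jaw":-1,"dx":0.0315,"dy":-0.0059,"dz":0.02,"twist":0},{"jaw":-1,"dx":0.0315,"dy":-0.0059,"dz":0.02,"twist":0},{"jaw":-1,"dx":0.0157,"dy":-0.0031,"dz":0.0066,"twist":0},{"jaw":-1,"dx":0,"dy":0,"dz":0,"twist":0},{"jaw":-1,"dx":0,"dy":0,"dz":0,"twist":0}]'

```text
t: 11.33
eef_pos: [0.5888, -0.0734, 0.149]
ee_rot: [3.14, -0.001, -1.745]
force: [0.2, 1.3, -0.7]
width: 0.015
gripper_force: 25.0
```

```bash
python3 - <<'E'
from h import *
import cv2
s=arm.get_state(); print(s["t"],s["eef_pos"],s["ee_rot"],s["width"],s["force"]); print(rel([.5877,-.072,.115],s["ee_rot"][2]))
f=[arm.grab_frame(c) for c in("top","side")]
a=cv2.resize(f[0][160:280,260:380],(600,600),interpolation=cv2.INTER_CUBIC)
cv2.imwrite("pics/s1.png",cv2.resize(f[1][130:280,220:400],(720,600),interpolation=cv2.INTER_CUBIC))
for c in ("top","side"):
    for n in ("pin_mid",):
        P=avg(n,c,2)
        print(c,n,len(P),np.median(P,0) if len(P) else "")
E
```

```text
11.3333 [ 0.5888 -0.0734  0.149 ] [ 3.1404 -0.0006 -1.745 ] 0.015040097348443438 [ 0.1843  1.289  -0.727 ]
[-0.0012  0.0013  0.034 ]
top pin_mid 0 
side pin_mid 2 [ 0.5875 -0.0706  0.1033]
```

View pics/s1.png

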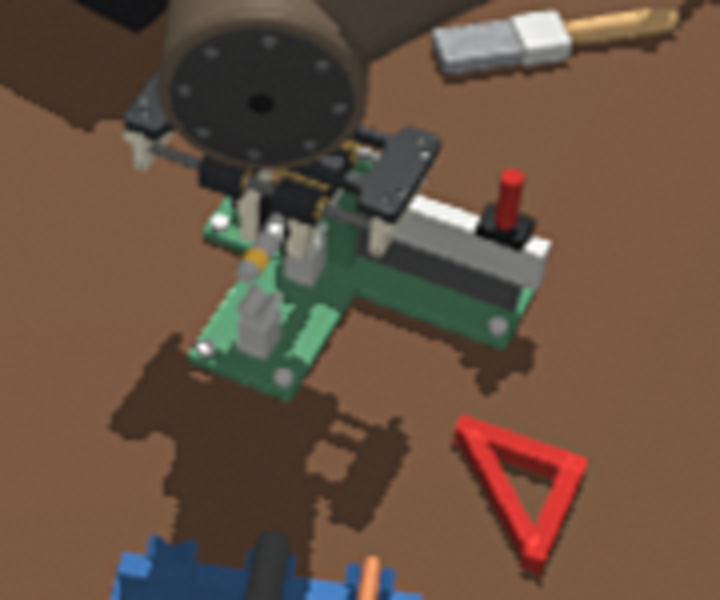

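The crop shows the pin held above the saddle blocks at (260,325) and (300,250), with the post at (510,200). I lower it now.

move_arm --increments '[{"jaw":-1,"dx":0,"dy":0.0013,"dz":0.015,"twist":0},{"jaw":-1,"dx":0,"dy":0,"dz":0.014,"twist":0},{"jaw":-1,"dx":0,"dy":0,"dz":0.005,"twist":0},{"jaw":-1,"dx":0,"dy":0,"dz":0,"twist":0},{"jaw":-1,"dx":0,"dy":0,"dz":0,"twist":0}]'

```text
t: 12.25
eef_pos: [0.5881, -0.0716, 0.1157]
ee_rot: [3.141, -0.0, -1.742]
force: [-0.0, 0.8, -0.9]
width: 0.0153
gripper_force: 25.0
```

move_arm --increments '[{"jaw":-1,"dx":0,"dy":0,"dz":0.003,"twist":0},{"jaw":-1,"dx":0,"dy":0,"dz":0,"twist":0},{"jaw":-1,"dx":0,"dy":0,"dz":0.002,"twist":0},{"jaw":-1,"dx":0,"dy":0,"dz":0,"twist":0},{"jaw":-1,"dx":0,"dy":0,"dz":0,"twist":0}]'

```text
t: 12.67
eef_pos: [0.588, -0.0717, 0.1107]
ee_rot: [-3.141, 0.0, -1.743]
force: [0.6, 0.4, -1.7]
width: 0.0154
gripper_force: 25.0
```

move_arm --increments '[{"jaw":-1,"dx":0,"dy":0,"dz":0.0015,"twist":0},{"jaw":-1,"dx":0,"dy":0,"dz":0,"twist":0},{"jaw":-1,"dx":0,"dy":0,"dz":0,"twist":0}]'

```text
t: 12.92
eef_pos: [0.5882, -0.0716, 0.1095]
ee_rot: [-3.141, 0.0, -1.743]
force: [-1.7, 1.1, 3.4]
width: 0.0149
gripper_force: 25.0
```

move_arm --increments '[{"jaw":-1,"dx":0,"dy":0,"dz":0.001,"twist":0},{"jaw":-1,"dx":0,"dy":0,"dz":0,"twist":0},{"jaw":-1,"dx":0,"dy":0,"dz":0,"twist":0}]'

```text
t: 13.17
eef_pos: [0.5882, -0.0716, 0.1094]
ee_rot: [-3.141, -0.0, -1.742]
force: [-3.5, 1.8, 11.0]
width: 0.0151
gripper_force: 25.0
```

move_arm --increments '[{"jaw":-0.4,"dx":0,"dy":0,"dz":0,"twist":0},{"jaw":-0.3,"dx":0,"dy":0,"dz":0,"twist":0},{"jaw":-0.2,"dx":0,"dy":0,"dz":-0.005,"twist":0},{"jaw":0,"dx":0,"dy":0,"dz":-0.03,"twist":0},{"jaw":0.14,"dx":0,"dy":0,"dz":-0.04,"twist":0},{"jaw":0.14,"dx":0,"dy":0,"dz":-0.032,"twist":0},{"jaw":0.14,"dx":0,"dy":0,"dz":0,"twist":0}]'

```text
t: 13.75
eef_pos: [0.5913, -0.0716, 0.2226]
ee_rot: [-3.131, 0.002, -1.741]
force: [1.7, -0.4, -0.1]
width: 0.0492
gripper_force: 0.0
```

```bash
python3 - <<'E'
from h import *
s=arm.get_state(); print(s["t"],s["eef_pos"],s["ee_rot"],s["width"],s["force"]); print(rel([.442,-.129,.215],s["ee_rot"][2]))
for c in ("top","side"):
    for n in ("pin_mid","handle"):
        P=avg(n,c,2)
        print(c,n,len(P),np.median(P,0) if len(P) else "")
E
```

```text
13.75 [ 0.5913 -0.0716  0.2226] [-3.1309  0.0019 -1.7414] 0.04917788407049078 [ 1.7092 -0.3686 -0.085 ]
[0.0819 0.1374 0.0076]
top pin_mid 0 
top handle 2 [ 0.4443 -0.1306  0.1094]
side pin_mid 2 [ 0.5191 -0.2471  0.0315]
side handle 2 [ 0.435  -0.1292  0.1104]
```

move_arm --increments '[{"jaw":0.14,"dx":0.0164,"dy":0.0275,"dz":0,"twist":0},{"jaw":0.14,"dx":0.0164,"dy":0.0275,"dz":0,"twist":0},{"jaw":0.14,"dx":0.0164,"dy":0.0275,"dz":0,"twist":0},{"jaw":0.14,"dx":0.0164,"dy":0.0275,"dz":0,"twist":0},{"jaw":0.14,"dx":0.0164,"dy":0.0275,"dz":0,"twist":0},{"jaw":0.14,"dx":0,"dy":0,"dz":0,"twist":0},{"jaw":0.14,"dx":0,"dy":0,"dz":0,"twist":0}]'

```text
t: 15.13
eef_pos: [0.4374, -0.1294, 0.2157]
ee_rot: [-3.14, 0.0, -1.744]
force: [0.9, -0.5, -0.3]
width: 0.0496
gripper_force: 0.0
```

```bash
python3 - <<'E'
from h import *
import cv2
s=arm.get_state(); print(s["t"],s["eef_pos"],s["ee_rot"],s["width"],s["force"]); print(rel([.442,-.1295,.165],s["ee_rot"][2]))
f=[arm.grab_frame(c) for c in("top","side")]
cv2.imwrite("pics/s2.png",np.hstack([cv2.resize(f[0][160:270,275:355],(400,550),interpolation=cv2.INTER_CUBIC),cv2.resize(f[1][150:260,245:325],(400,550),interpolation=cv2.INTER_CUBIC)]))
for c in ("top","side"):
    P=avg("pin_mid",c,2); print(c,P)
E
```

```text
15.1333 [ 0.4374 -0.1294  0.2157] [-3.1402  0.0004 -1.7436] 0.04959999239232305 [ 0.8561 -0.5124 -0.3216]
[-0.0007 -0.0046  0.0507]
top [[ 0.5844 -0.0735  0.0584]
 [ 0.5876 -0.0745  0.0602]]
side [[ 0.5245  0.2007  0.0681]
 [ 0.5868 -0.0714  0.0637]]
```

View pics/s2.png

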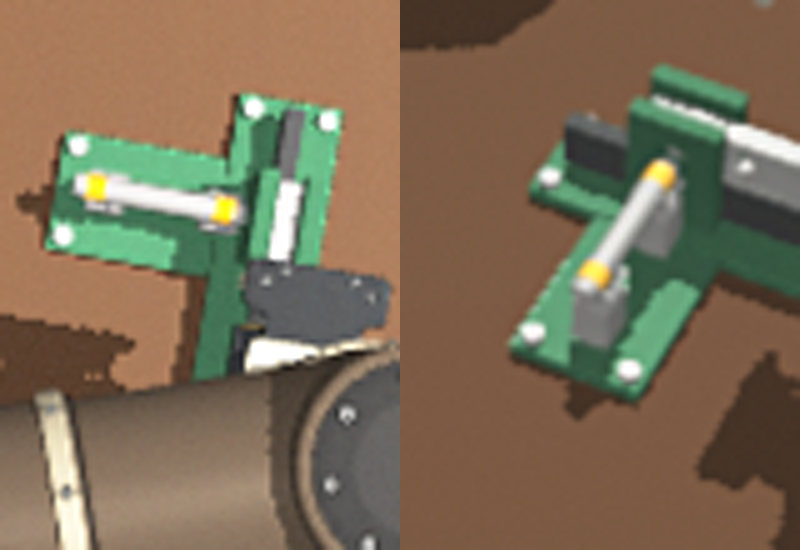

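The pin lies in both saddles: left crop from (90,187) to (225,208), right crop from (595,275) to (660,175). Now I grip the post.

move_arm --increments '[{"jaw":0.14,"dx":0,"dy":-0.0046,"dz":0.02,"twist":0},{"jaw":0.14,"dx":0,"dy":0,"dz":0.0207,"twist":0},{"jaw":0.14,"dx":0,"dy":0,"dz":0.01,"twist":0},{"jaw":0.14,"dx":0,"dy":0,"dz":0,"twist":0},{"jaw":-1,"dx":0,"dy":0,"dz":0,"twist":0},{"jaw":-1,"dx":0,"dy":0,"dz":0,"twist":0},{"jaw":-1,"dx":0,"dy":0,"dz":0,"twist":0},{"jaw":-1,"dx":0,"dy":0,"dz":0,"twist":0},{"jaw":-1,"dx":0,"dy":0,"dz":0,"twist":0},{"jaw":-1,"dx":0,"dy":0,"dz":0,"twist":0}]' --force 15

```text
t: 16.47
eef_pos: [0.4432, -0.1297, 0.1648]
ee_rot: [-3.141, 0.0, -1.743]
force: [2.3, -0.2, 0.4]
width: 0.0157
gripper_force: 14.4
```

```bash
cat >> h.py <<'E'
P0=np.array([.5882,-.0716]); JY=-.172
X=np.array([np.cos(JY),np.sin(JY)]); Y=np.array([-np.sin(JY),np.cos(JY)])
B=P0-.080*Y   # bore
def inb(p): d=np.array(p)[:2]-B; return np.array([d@X,d@Y])
E
python3 - <<'E'
from h import *
import cv2
s=arm.get_state(); print(s["t"],s["eef_pos"],s["ee_rot"],s["width"],s["force"],"in bore",inb(s["eef_pos"]), "B",B)
i=arm.camera_info("side");E=np.array(i["extrinsics"])
p=cv2.undistortPoints(np.array([[[314.,183.]]]),np.array(i["K"]),np.array([i["k1"],0,0,0,0.]))[0,0]
d=E[:3,:3]@np.r_[p,1];o=E[:3,3]
k=(.007-inb(o)[1])/(d[:2]@Y); q=o+k*d; print("spot",inb(q),q[2])
E
```

```text
16.4667 [ 0.4432 -0.1297  0.1648] [-3.1407  0.0003 -1.7428] 0.0156929945476003 [ 2.3375 -0.2067  0.4141] in bore [-0.133 -0.002] B [ 0.5745 -0.1504]
spot [-0.0406  0.007 ] 0.06270624299844307
```

```bash
python3 - <<'E'
from h import *
import cv2
f=np.mean([arm.grab_frame("side") for _ in range(4)],0).astype(np.uint8)
i=arm.camera_info("side");E=np.array(i["extrinsics"]);R=E[:3,:3]
def proj(x,y,z):
    w=np.r_[B+x*X+y*Y,z]; 
    return cv2.projectPoints(w[None],cv2.Rodrigues(R.T)[0],-R.T@E[:3,3],np.array(i["K"]),np.array([i["k1"],0,0,0,0.]))[0].ravel()
u0,v0=285,160
for n,p in dict(cheek=(0,.021,.06),bar33=(-.033,.007,.06),bar40=(-.040,.007,.06),edge=(-.028,.021,.088)).items(): print(n,proj(*p),(proj(*p)-[u0,v0])*10)
cv2.imwrite("pics/s3.png",cv2.resize(f[v0:v0+50,u0:u0+70],(700,500),interpolation=cv2.INTER_NEAREST))
E
```

```text
cheek [298.8236 182.2319] [138.236  222.3189]
bar33 [311.4864 182.7871] [264.8643 227.8707]
bar40 [313.7547 183.591 ] [287.5473 235.9105]
edge [308.3635 178.5585] [233.6346 185.585 ]
```

View pics/s3.png

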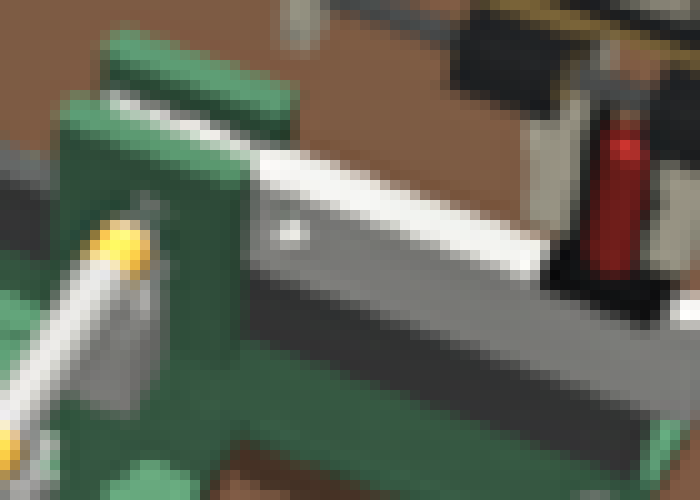

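The side crop shows a bright spot at (290,233) on the bar face. It matches a bar hole about 40 mm out of line, so I shift the post 38.5 mm and test by feel.

move_arm --increments '[{"jaw":-1,"dx":0,"dy":-0.008,"dz":0,"twist":0},{"jaw":-1,"dx":0,"dy":-0.012,"dz":0,"twist":0},{"jaw":-1,"dx":0,"dy":-0.012,"dz":0,"twist":0},{"jaw":-1,"dx":0,"dy":-0.0065,"dz":0,"twist":0},{"jaw":-1,"dx":0,"dy":0,"dz":0,"twist":0},{"jaw":-1,"dx":0,"dy":0,"dz":0,"twist":0},{"jaw":-1,"dx":0,"dy":0,"dz":0,"twist":0}]'

```text
t: 17.25
eef_pos: [0.4816, -0.1366, 0.1648]
ee_rot: [-3.14, -0.0, -1.743]
force: [1.4, -3.2, 3.0]
width: 0.0154
gripper_force: 15.0
```

```bash
python3 - <<'E'
from h import *
s=arm.get_state(); print(s["t"],s["eef_pos"],s["ee_rot"],s["width"],s["force"],"in bore",inb(s["eef_pos"]))
E
```

```text
17.25 [ 0.4816 -0.1366  0.1648] [-3.14   -0.0003 -1.7426] 0.015408046506851432 [ 1.4386 -3.1889  3.0465] in bore [-0.0939 -0.0023]
```

move_arm --increments '[{"jaw":-0.4,"dx":0,"dy":0,"dz":0,"twist":0},{"jaw":-0.2,"dx":0,"dy":0,"dz":0,"twist":0},{"jaw":0,"dx":0,"dy":0,"dz":-0.005,"twist":0},{"jaw":0,"dx":0,"dy":0,"dz":-0.025,"twist":0},{"jaw":0,"dx":0,"dy":0,"dz":-0.03,"twist":0},{"jaw":-1,"dx":0,"dy":0,"dz":0,"twist":0}]' --force 20

```text
t: 17.75
eef_pos: [0.483, -0.1363, 0.2295]
ee_rot: [-3.135, 0.001, -1.742]
force: [1.0, 0.7, 0.2]
width: 0.0403
gripper_force: 0.0
```

```bash
python3 - <<'E'
from h import *
s=arm.get_state(); print(s["t"],s["eef_pos"],s["ee_rot"],s["width"],s["force"])
print(rel([*(B+.155*Y),.2],s["ee_rot"][2]))
for c in ("top","side"): print(c,[inb(p) for p in avg("handle",c,2)])
E
```

```text
17.75 [ 0.483  -0.1363  0.2295] [-3.1348  0.0005 -1.7415] 0.040346346316589 [0.9843 0.6931 0.1831]
[-0.1566 -0.0928  0.0295]
top []
side [array([-0.0977, -0.003 ]), array([-0.1023, -0.004 ])]
```

move_arm --increments '[{"jaw":-1,"dx":-0.0261,"dy":-0.0155,"dz":0,"twist":0},{"jaw":-1,"dx":-0.0261,"dy":-0.0155,"dz":0,"twist":0},{"jaw":-1,"dx":-0.0261,"dy":-0.0155,"dz":0,"twist":0},{"jaw":-1,"dx":-0.0261,"dy":-0.0155,"dz":0,"twist":0},{"jaw":-1,"dx":-0.0261,"dy":-0.0155,"dz":0,"twist":0},{"jaw":-1,"dx":-0.0261,"dy":-0.0155,"dz":0.02,"twist":0},{"jaw":-1,"dx":0,"dy":0,"dz":0.03,"twist":0},{"jaw":-1,"dx":0,"dy":0,"dz":0.025,"twist":0},{"jaw":-1,"dx":0,"dy":0,"dz":0,"twist":0},{"jaw":-1,"dx":0,"dy":0,"dz":0,"twist":0}]'

```text
t: 18.98
eef_pos: [0.5985, 0.0018, 0.1479]
ee_rot: [3.138, -0.002, -1.743]
force: [0.7, -0.0, 0.9]
width: 0.0005
gripper_force: 0.0
```

```bash
python3 - <<'E'
from h import *
s=arm.get_state(); print(s["t"],s["eef_pos"],s["ee_rot"],s["width"],s["force"],inb(s["eef_pos"]))
print(rel([*(B+.155*Y),.1255],s["ee_rot"][2]))
for c in ("top","side"): print(c,[inb(p) for p in avg("pin_mid",c,2)])
E
```

```text
18.9833 [0.5985 0.0018 0.1479] [ 3.1378 -0.0023 -1.7425] 0.0004742129025294627 [ 0.6502 -0.0047  0.9443] [-0.0024  0.1541]
[-0.0009 -0.0024  0.0224]
top [array([-0.0034,  0.0784]), array([-0.0004,  0.0773])]
side []
```

move_arm --increments '[{"jaw":-1,"dx":0,"dy":-0.0024,"dz":0.0114,"twist":0},{"jaw":-1,"dx":0,"dy":0,"dz":0.011,"twist":0},{"jaw":-1,"dx":0,"dy":0,"dz":0,"twist":0},{"jaw":-1,"dx":0.005,"dy":0,"dz":0,"twist":0},{"jaw":-1,"dx":0.005,"dy":0,"dz":0,"twist":0},{"jaw":-1,"dx":0.005,"dy":0,"dz":0,"twist":0},{"jaw":-1,"dx":0.005,"dy":0,"dz":0,"twist":0},{"jaw":-1,"dx":0.004,"dy":0,"dz":0,"twist":0},{"jaw":-1,"dx":0.002,"dy":0,"dz":0,"twist":0},{"jaw":-1,"dx":0,"dy":0,"dz":0,"twist":0},{"jaw":-1,"dx":0,"dy":0,"dz":0,"twist":0}]'

```text
t: 20.3
eef_pos: [0.5972, -0.0242, 0.1271]
ee_rot: [-3.142, -0.0, -1.743]
force: [0.0, 1.6, 0.3]
width: 0.0008
gripper_force: 0.2
```

```bash
python3 - <<'E'
from h import *
s=arm.get_state(); print(s["t"],s["eef_pos"],s["ee_rot"],s["force"],s["moment"],inb(s["eef_pos"]))
E
```

```text
20.3 [ 0.5972 -0.0242  0.1271] [-3.1415 -0.0001 -1.7431] [0.0036 1.5529 0.3191] [ 0.2255 -0.0318 -0.0154] [0.0008 0.1283]
```

move_arm --increments '[{"jaw":-1,"dx":0.0015,"dy":0,"dz":0.0005,"twist":0},{"jaw":-1,"dx":0.0015,"dy":0,"dz":0.0005,"twist":0},{"jaw":-1,"dx":0.001,"dy":0,"dz":0,"twist":0},{"jaw":-1,"dx":0,"dy":0,"dz":0,"twist":0}]'

```text
t: 20.63
eef_pos: [0.597, -0.0271, 0.1264]
ee_rot: [-3.141, 0.001, -1.742]
force: [-1.0, 4.8, 4.3]
width: 0.0003
gripper_force: 2.6
```

```bash
python3 - <<'E'
from h import *
s=arm.get_state(); print(s["t"],s["eef_pos"],s["force"],s["moment"],inb(s["eef_pos"]))
for c in ("top","side"): print(c,[inb(p) for p in avg("pin_mid",c,2)])
E
```

```text
20.6333 [ 0.597  -0.0271  0.1264] [-0.9564  4.7878  4.2748] [ 1.7354  0.2438 -0.0415] [0.0011 0.1253]
top [array([-0.0021,  0.0597]), array([0.0006, 0.0645])]
side []
```

move_arm --increments '[{"jaw":-1,"dx":0.001,"dy":0,"dz":0,"twist":0},{"jaw":-1,"dx":0,"dy":0,"dz":0,"twist":0},{"jaw":-1,"dx":0,"dy":0,"dz":0,"twist":0}]'

```text
t: 21.28
eef_pos: [0.5968, -0.0282, 0.1264]
ee_rot: [-3.141, 0.001, -1.742]
force: [-1.5, 5.2, 4.1]
width: 0.0005
gripper_force: 2.9
```

```bash
python3 - <<'E'
from h import *
s=arm.get_state(); print(s["t"],s["eef_pos"],s["force"],s["moment"],inb(s["eef_pos"]))
E
```

```text
21.2833 [ 0.5968 -0.0282  0.1264] [-1.4869  5.207   4.0829] [1.983  0.3126 0.0302] [0.0011 0.1242]
```

move_arm --increments '[{"jaw":-1,"dx":0.0015,"dy":0,"dz":-0.0004,"twist":0},{"jaw":-1,"dx":0.0015,"dy":0,"dz":0,"twist":0},{"jaw":-1,"dx":0.001,"dy":0,"dz":0,"twist":0},{"jaw":-1,"dx":0,"dy":0,"dz":0,"twist":0}]'

```text
t: 21.62
eef_pos: [0.5968, -0.0303, 0.1268]
ee_rot: [-3.139, 0.004, -1.742]
force: [-0.7, 15.6, 3.9]
width: 0.0003
gripper_force: 7.9
```

```bash
python3 - <<'E'
from h import *
s=arm.get_state(); print(s["t"],s["eef_pos"],s["force"],s["moment"],inb(s["eef_pos"]))
for c in ("top","side"): print(c,[inb(p) for p in avg("pin_mid",c,3)])
E
```

```text
21.6167 [ 0.5968 -0.0303  0.1268] [-0.6874 15.6264  3.861 ] [ 5.7733  0.3305 -0.0307] [0.0014 0.1221]
top [array([-0.0004,  0.056 ]), array([0.0005, 0.0581]), array([-0.0013,  0.0562])]
side [array([-0.1006, -0.0035]), array([-0.1725,  0.3261])]
```

move_arm --increments '[{"jaw":-1,"dx":0.0008,"dy":0,"dz":0,"twist":0},{"jaw":-1,"dx":0,"dy":0,"dz":0,"twist":0},{"jaw":-1,"dx":0,"dy":0,"dz":0,"twist":0}]'

```text
t: 22.47
eef_pos: [0.5968, -0.0305, 0.1268]
ee_rot: [-3.139, 0.004, -1.742]
force: [-1.2, 17.3, 4.1]
width: 0.0002
gripper_force: 9.1
```

```bash
python3 - <<'E'
from h import *
import cv2
s=arm.get_state(); print(s["t"],s["eef_pos"],s["force"],s["moment"],inb(s["eef_pos"]))
f=np.mean([arm.grab_frame("side") for _ in range(3)],0).astype(np.uint8)
g=np.mean([arm.grab_frame("top") for _ in range(3)],0).astype(np.uint8)
cv2.imwrite("pics/s4.png",np.hstack([cv2.resize(f[160:220,270:340],(420,360),interpolation=cv2.INTER_CUBIC),cv2.resize(g[175:235,280:340],(360,360),interpolation=cv2.INTER_CUBIC)]))
E
```

```text
22.4667 [ 0.5968 -0.0305  0.1268] [-1.1823 17.2695  4.0946] [ 6.653   0.3738 -0.0735] [0.0015 0.1219]
```

View pics/s4.png

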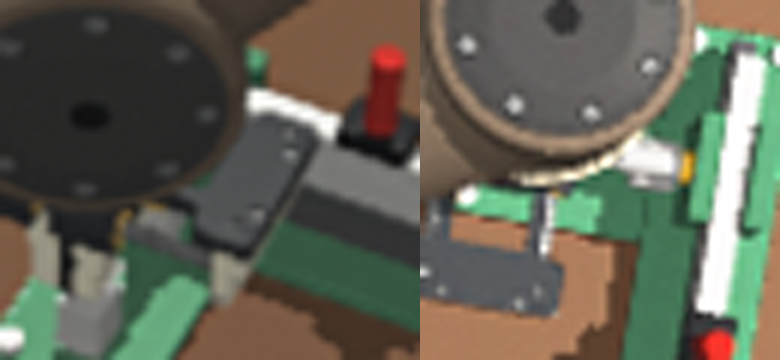

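The pin is blocked at 17 N: the yellow band sits at the near cheek face (687,165 in the right crop). Using the cheek edge to correct the side camera's bias puts the right post position near -97, so I nudge it back.

move_arm --increments '[{"jaw":-1,"dx":-0.008,"dy":0,"dz":0,"twist":0},{"jaw":-1,"dx":-0.01,"dy":0,"dz":-0.01,"twist":0},{"jaw":-1,"dx":0,"dy":0,"dz":-0.035,"twist":0},{"jaw":-0.2,"dx":0,"dy":0,"dz":-0.035,"twist":0},{"jaw":0.0,"dx":0,"dy":0,"dz":-0.012,"twist":0},{"jaw":0.0,"dx":0,"dy":0,"dz":0,"twist":0}]'

```text
t: 23.27
eef_pos: [0.6005, -0.0155, 0.2233]
ee_rot: [-3.135, 0.001, -1.742]
force: [0.1, -0.4, 0.1]
width: 0.0156
gripper_force: 0.0
```

```bash
python3 - <<'E'
from h import *
s=arm.get_state(); print(s["t"],s["eef_pos"],s["width"],inb(s["eef_pos"]))
print(rel([*(B-.0939*X-.0023*Y),.215],s["ee_rot"][2]))
E
```

```text
23.2667 [ 0.6005 -0.0155  0.2233] 0.01564673536264985 [0.0026 0.1373]
[0.1396 0.0966 0.0083]
```

move_arm --increments '[{"jaw":0.1,"dx":0.0233,"dy":0.0161,"dz":0,"twist":0},{"jaw":0.1,"dx":0.0233,"dy":0.0161,"dz":0,"twist":0},{"jaw":0.1,"dx":0.0233,"dy":0.0161,"dz":0,"twist":0},{"jaw":0.1,"dx":0.0233,"dy":0.0161,"dz":0,"twist":0},{"jaw":0.1,"dx":0.0233,"dy":0.0161,"dz":0,"twist":0},{"jaw":0.1,"dx":0.0233,"dy":0.0161,"dz":0,"twist":0},{"jaw":0.1,"dx":0,"dy":0,"dz":0,"twist":0},{"jaw":0.1,"dx":0,"dy":0,"dz":0.025,"twist":0},{"jaw":0.1,"dx":0,"dy":0,"dz":0.025,"twist":0},{"jaw":0.1,"dx":0,"dy":0,"dz":0,"twist":0}]'

```text
t: 24.1
eef_pos: [0.4768, -0.1371, 0.1647]
ee_rot: [3.135, -0.001, -1.744]
force: [-0.7, -0.4, -0.3]
width: 0.0484
gripper_force: 0.0
```

move_arm --increments '[{"jaw":-1,"dx":0,"dy":0,"dz":0,"twist":0},{"jaw":-1,"dx":0,"dy":0,"dz":0,"twist":0},{"jaw":-1,"dx":0,"dy":0,"dz":0,"twist":0},{"jaw":-1,"dx":0,"dy":0,"dz":0,"twist":0},{"jaw":-1,"dx":0,"dy":0,"dz":0,"twist":0}]' --force 15

```text
t: 24.52
eef_pos: [0.4801, -0.1369, 0.1693]
ee_rot: [-3.14, 0.0, -1.743]
force: [-0.0, -0.2, -0.2]
width: 0.0202
gripper_force: 0.0
```

```bash
python3 - <<'E'
from h import *
s=arm.get_state(); print(s["t"],s["eef_pos"],s["width"],s["force"],inb(s["eef_pos"]))
E
```

```text
24.5167 [ 0.4801 -0.1369  0.1693] 0.020154829514384007 [-0.0155 -0.226  -0.1765] [-0.0954 -0.0029]
```

move_arm --increments '[{"jaw":-1,"dx":0,"dy":0,"dz":0,"twist":0},{"jaw":-1,"dx":0,"dy":0,"dz":0,"twist":0},{"jaw":-1,"dx":0,"dy":0.002,"dz":0,"twist":0},{"jaw":-1,"dx":0,"dy":0,"dz":0,"twist":0},{"jaw":-1,"dx":0,"dy":0,"dz":0,"twist":0},{"jaw":-1,"dx":0,"dy":0,"dz":0,"twist":0}]'

```text
t: 25.02
eef_pos: [0.4784, -0.1366, 0.1691]
ee_rot: [-3.14, 0.0, -1.742]
force: [1.6, 0.9, 6.2]
width: 0.0156
gripper_force: 15.0
```

```bash
python3 - <<'E'
from h import *
s=arm.get_state(); print(s["t"],s["eef_pos"],s["width"],s["force"],inb(s["eef_pos"]))
E
```

```text
25.0167 [ 0.4784 -0.1366  0.1691] 0.015649170229585282 [1.6375 0.8944 6.2386] [-0.0971 -0.0029]
```

move_arm --increments '[{"jaw":-0.4,"dx":0,"dy":0,"dz":0,"twist":0},{"jaw":-0.2,"dx":0,"dy":0,"dz":0,"twist":0},{"jaw":-0.1,"dx":0,"dy":0,"dz":-0.006,"twist":0},{"jaw":-0.1,"dx":0,"dy":0,"dz":-0.025,"twist":0},{"jaw":-0.1,"dx":0,"dy":0,"dz":-0.025,"twist":0},{"jaw":-1,"dx":-0.0235,"dy":-0.0162,"dz":0,"twist":0},{"jaw":-1,"dx":-0.0235,"dy":-0.0162,"dz":0,"twist":0},{"jaw":-1,"dx":-0.0235,"dy":-0.0162,"dz":0,"twist":0},{"jaw":-1,"dx":-0.0235,"dy":-0.0162,"dz":0,"twist":0},{"jaw":-1,"dx":-0.0235,"dy":-0.0162,"dz":0,"twist":0},{"jaw":-1,"dx":-0.0235,"dy":-0.0161,"dz":0,"twist":0},{"jaw":-1,"dx":0,"dy":0,"dz":0,"twist":0}]' --force 20

```text
t: 26.02
eef_pos: [0.6001, -0.0116, 0.2239]
ee_rot: [-3.141, -0.0, -1.741]
force: [-0.0, -1.2, 1.4]
width: 0.0018
gripper_force: 0.0
```

move_arm --increments '[{"jaw":-1,"dx":0,"dy":0,"dz":0.03,"twist":0},{"jaw":-1,"dx":0,"dy":0,"dz":0.035,"twist":0},{"jaw":-1,"dx":0,"dy":0,"dz":0.015,"twist":0},{"jaw":-1,"dx":0,"dy":0,"dz":0,"twist":0},{"jaw":-1,"dx":0,"dy":0,"dz":0,"twist":0}]'

```text
t: 26.43
eef_pos: [0.5969, -0.0148, 0.1439]
ee_rot: [3.139, -0.001, -1.743]
force: [0.7, -0.7, 0.2]
width: 0.0003
gripper_force: 0.0
```

```bash
python3 - <<'E'
from h import *
s=arm.get_state(); print(s["t"],s["eef_pos"],s["width"],s["force"],inb(s["eef_pos"]))
for c in ("top","side"): print(c,[inb(p) for p in avg("pin_mid",c,2)])
E
```

```text
26.4333 [ 0.5969 -0.0148  0.1439] 0.0003412330320561194 [ 0.7472 -0.7114  0.1884] [-0.0012  0.1375]
top [array([0.0007, 0.0596]), array([-0.0006,  0.0591])]
side []
```

move_arm --increments '[{"jaw":-1,"dx":0,"dy":-0.001,"dz":0.0172,"twist":0},{"jaw":-1,"dx":0,"dy":0,"dz":0,"twist":0},{"jaw":-1,"dx":0.005,"dy":0,"dz":0,"twist":0},{"jaw":-1,"dx":0.005,"dy":0,"dz":0,"twist":0},{"jaw":-1,"dx":0.003,"dy":0,"dz":0,"twist":0},{"jaw":-1,"dx":0.002,"dy":0,"dz":0,"twist":0},{"jaw":-1,"dx":0.002,"dy":0,"dz":0,"twist":0},{"jaw":-1,"dx":0,"dy":0,"dz":0,"twist":0},{"jaw":-1,"dx":0,"dy":0,"dz":0,"twist":0}]'

```text
t: 27.58
eef_pos: [0.5955, -0.0315, 0.1274]
ee_rot: [-3.141, 0.0, -1.743]
force: [-0.4, -0.6, -0.4]
width: 0.0004
gripper_force: 0.1
```

```bash
python3 - <<'E'
from h import *
s=arm.get_state(); print(s["t"],s["eef_pos"],s["force"],inb(s["eef_pos"]))
E
```

```text
27.5833 [ 0.5955 -0.0315  0.1274] [-0.3799 -0.6336 -0.4183] [0.0004 0.1208]
```

move_arm --increments '[{"jaw":-1,"dx":0.0015,"dy":0,"dz":0,"twist":0},{"jaw":-1,"dx":0.001,"dy":0,"dz":0,"twist":0},{"jaw":-1,"dx":0,"dy":0,"dz":0,"twist":0},{"jaw":-1,"dx":0,"dy":0,"dz":0,"twist":0}]'

```text
t: 27.92
eef_pos: [0.5952, -0.0336, 0.1273]
ee_rot: [-3.141, 0.0, -1.743]
force: [0.2, 2.0, 1.9]
width: 0.0006
gripper_force: 1.0
```

```bash
python3 - <<'E'
from h import *
s=arm.get_state(); print(s["t"],s["eef_pos"],s["force"],s["moment"],inb(s["eef_pos"]))
E
```

```text
27.9167 [ 0.5952 -0.0336  0.1273] [0.2169 1.9638 1.8664] [ 0.762  -0.1102  0.0162] [0.0004 0.1186]
```

It has gone 3 mm past the old stop with only about 2 N, so I keep going.

move_arm --increments '[{"jaw":-1,"dx":0.0015,"dy":0,"dz":0,"twist":0},{"jaw":-1,"dx":0.0015,"dy":0,"dz":0,"twist":0},{"jaw":-1,"dx":0.001,"dy":0,"dz":0,"twist":0},{"jaw":-1,"dx":0,"dy":0,"dz":0,"twist":0}]'

```text
t: 28.25
eef_pos: [0.5944, -0.038, 0.1271]
ee_rot: [3.142, -0.0, -1.743]
force: [0.6, 1.7, 1.1]
width: 0.0005
gripper_force: 0.8
```

```bash
python3 - <<'E'
from h import *
s=arm.get_state(); print(s["t"],s["eef_pos"],s["force"],s["moment"],inb(s["eef_pos"]))
for c in ("top","side"): print(c,[inb(p) for p in avg("pin_mid",c,2)])
E
```

```text
28.25 [ 0.5944 -0.038   0.1271] [0.5602 1.667  1.1123] [ 0.6486 -0.2294 -0.0298] [0.0003 0.1142]
top [array([0.0013, 0.0514]), array([-0.    ,  0.0479])]
side []
```

move_arm --increments '[{"jaw":-1,"dx":0.002,"dy":0,"dz":0,"twist":0},{"jaw":-1,"dx":0.002,"dy":0,"dz":0,"twist":0},{"jaw":-1,"dx":0.001,"dy":0,"dz":0,"twist":0},{"jaw":-1,"dx":0,"dy":0,"dz":0,"twist":0}]'

```text
t: 28.98
eef_pos: [0.5934, -0.0429, 0.1271]
ee_rot: [3.141, -0.0, -1.743]
force: [-0.5, 0.3, -1.0]
width: 0.0004
gripper_force: 0.3
```

move_arm --increments '[{"jaw":-1,"dx":0.002,"dy":0,"dz":0,"twist":0},{"jaw":-1,"dx":0.002,"dy":0,"dz":0,"twist":0},{"jaw":-1,"dx":0.001,"dy":0,"dz":0,"twist":0},{"jaw":-1,"dx":0,"dy":0,"dz":0,"twist":0}]'

```text
t: 29.32
eef_pos: [0.5926, -0.0478, 0.1272]
ee_rot: [3.142, -0.0, -1.743]
force: [0.2, 0.6, 0.5]
width: 0.0003
gripper_force: 0.3
```

```bash
python3 - <<'E'
from h import *
s=arm.get_state(); print(s["t"],s["eef_pos"],s["force"],s["moment"],inb(s["eef_pos"]))
for c in ("top","side"): print(c,[inb(p) for p in avg("pin_mid",c,2)])
E
```

```text
29.3167 [ 0.5926 -0.0478  0.1272] [0.2089 0.6418 0.4846] [ 0.3083 -0.0854 -0.0143] [0.0003 0.1042]
top [array([0.0008, 0.044 ])]
side [array([-0.1278,  0.5982])]
```

move_arm --increments '[{"jaw":-1,"dx":0.003,"dy":0,"dz":0,"twist":0},{"jaw":-1,"dx":0.003,"dy":0,"dz":0,"twist":0},{"jaw":-1,"dx":0.003,"dy":0,"dz":0,"twist":0},{"jaw":-1,"dx":0.003,"dy":0,"dz":0,"twist":0},{"jaw":-1,"dx":0,"dy":0,"dz":0,"twist":0}]'

```text
t: 30.13
eef_pos: [0.5905, -0.06, 0.1272]
ee_rot: [3.142, -0.0, -1.743]
force: [0.6, -0.3, 0.8]
width: 0.0004
gripper_force: 0.2
```

move_arm --increments '[{"jaw":-1,"dx":0.003,"dy":0,"dz":0,"twist":0},{"jaw":-1,"dx":0.003,"dy":0,"dz":0,"twist":0},{"jaw":-1,"dx":0.003,"dy":0,"dz":0,"twist":0},{"jaw":-1,"dx":0.003,"dy":0,"dz":0,"twist":0},{"jaw":-1,"dx":0.003,"dy":0,"dz":0,"twist":0},{"jaw":-1,"dx":0.003,"dy":0,"dz":0,"twist":0},{"jaw":-1,"dx":0,"dy":0,"dz":0,"twist":0},{"jaw":-1,"dx":0,"dy":0,"dz":0,"twist":0}]'

```text
t: 30.8
eef_pos: [0.5874, -0.0776, 0.1272]
ee_rot: [3.141, -0.0, -1.743]
force: [-0.0, 0.7, 0.7]
width: 0.0007
gripper_force: 0.4
```

```bash
python3 - <<'E'
from h import *
s=arm.get_state(); print(s["t"],s["eef_pos"],s["force"],s["moment"],inb(s["eef_pos"]))
for c in ("top","side"): print(c,[inb(p) for p in avg("pin_mid",c,2)])
E
```

```text
30.8 [ 0.5874 -0.0776  0.1272] [-0.0302  0.7148  0.6742] [ 0.1081 -0.0513  0.0032] [0.0002 0.074 ]
top []
side [array([-0.1278,  0.5996])]
```

move_arm --increments '[{"jaw":-1,"dx":0.003,"dy":0,"dz":0,"twist":0},{"jaw":-1,"dx":0.003,"dy":0,"dz":0,"twist":0},{"jaw":-1,"dx":0.003,"dy":0,"dz":0,"twist":0},{"jaw":-1,"dx":0.0015,"dy":0,"dz":0,"twist":0},{"jaw":-1,"dx":0,"dy":0,"dz":0,"twist":0},{"jaw":-1,"dx":0,"dy":0,"dz":0,"twist":0}]'

```text
t: 31.7
eef_pos: [0.5856, -0.0878, 0.1271]
ee_rot: [3.141, -0.0, -1.743]
force: [-0.0, 0.4, -0.1]
width: 0.0004
gripper_force: 0.5
```

move_arm --increments '[{"jaw":-1,"dx":-0.01,"dy":0,"dz":0,"twist":0},{"jaw":-1,"dx":-0.02,"dy":0,"dz":-0.02,"twist":0},{"jaw":-1,"dx":-0.025,"dy":0,"dz":-0.03,"twist":0},{"jaw":-1,"dx":-0.025,"dy":0,"dz":-0.03,"twist":0},{"jaw":-1,"dx":-0.035,"dy":0.02,"dz":0,"twist":0},{"jaw":-1,"dx":-0.035,"dy":0.02,"dz":0,"twist":0},{"jaw":-1,"dx":-0.035,"dy":0.02,"dz":0,"twist":0},{"jaw":-1,"dx":-0.035,"dy":0.02,"dz":0,"twist":0},{"jaw":-1,"dx":0,"dy":0,"dz":0,"twist":0}]'

```text
t: 32.45
eef_pos: [0.5431, 0.1487, 0.2077]
ee_rot: [-3.14, 0.002, -1.738]
force: [0.7, -0.7, 0.7]
width: 0.0005
gripper_force: 0.0
```

```bash
python3 - <<'E'
from h import *
import cv2
s=arm.get_state(); print(s["t"],s["eef_pos"],s["force"],inb(s["eef_pos"]))
for n in("pin_mid","bore","saddles"):
  for c in ("top","side"): print(c,n,[np.r_[inb(p),p[2]] for p in avg(n,c,3)])
f=np.mean([arm.grab_frame("side") for _ in range(3)],0).astype(np.uint8)
g=np.mean([arm.grab_frame("top") for _ in range(3)],0).astype(np.uint8)
cv2.imwrite("pics/s5.png",np.hstack([cv2.resize(f[155:235,260:340],(400,400),interpolation=cv2.INTER_CUBIC),cv2.resize(g[175:255,280:360],(400,400),interpolation=cv2.INTER_CUBIC)]))
E
```

```text
32.45 [0.5431 0.1487 0.2077] [ 0.7255 -0.6809  0.6896] [-0.0822  0.2893]
top pin_mid [array([-0.0022,  0.0009,  0.0577]), array([-0.0008, -0.0004,  0.0596]), array([0.0003, 0.0002, 0.0574])]
side pin_mid []
top bore [array([-0.0018,  0.0787,  0.0604]), array([ 0.0009, -0.0007,  0.0601]), array([-0.0028,  0.0027,  0.0628])]
side bore []
top saddles [array([-0.001 ,  0.0788,  0.058 ]), array([-0.1676,  0.3229,  0.0537]), array([ 0.0012, -0.0004,  0.0602])]
side saddles [array([-0.1707,  0.3254,  0.053 ]), array([ 0.1134,  0.4158, -0.0044])]
```

View pics/s5.png

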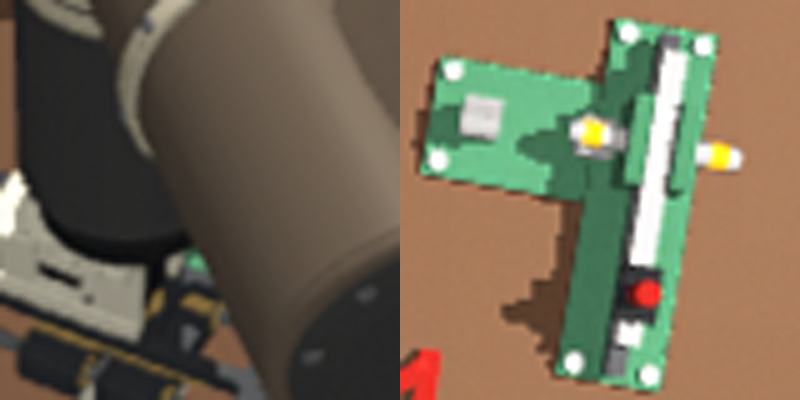

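The right crop shows the pin through both cheeks and the bar, with its ends at (572,133) and (742,158) about equal on both sides. The gripper is clear of everything, so I hand in.

```bash
python3 -c "
from station import arm
print(arm.job_done())"
```

```text
the job is handed in; nothing more can be done
None
```

The pin is through near cheek, drawbar and far cheek, within about 3 mm of centred in the last picture. The gripper is clear and nothing else was handled; I handed the job in at about 34 s, and no verdict came back.

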